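# Sort lidded rivet bins by heft: full to the short rail, empties to the tray

### The job

The lidded bins hanging on the long rail came back mixed: some are full of rivets and some are empty, and with the lids on only their weight in the hand tells which. Lift every bin up and off the long rail; hang each full one on the short rail with its lip fully down over the edge, and stand each empty one upright on the floor of the returns tray. Keep the bins upright all the way and leave the other things on the bench where they are.

Things in the scene. Friction and masses are not known exactly. Their poses are not given: they have to be found in the camera images.
- bin_a: grey lidded bin, 100 (x) x 72 (y) x 77 high, black handle on the lid, hook lip at its back (+x). Origin: middle of the underside, z up. Loose, starts hanging on the long rail. All bins look alike and cannot be opened; empty 0.15 to 0.25 kg, full 0.55 to 0.85 kg, centre of mass under the handle. Which hangs where varies.
- bin_b: second bin, outwardly the same as bin_a
- bin_c: third bin, outwardly the same as bin_a
- long_rail: fixed stand: upright bare metal strip 4 thick (x), 274 long (y), top edge 118 above the bench; below 68 it bends forward to x = -8, which holds a hung bin's back upright. Origin on the bench under the strip's middle, y along it; bins hang on its -x side. A bin hung home has its origin at x = -57, z = 54 here, same yaw. Three bins hang on it at the start, 88 apart.
- short_rail: fixed stand: upright bare metal strip 4 thick (x), 186 long (y), top edge 118 above the bench; below 68 it bends forward to x = -8, which holds a hung bin's back upright. Origin on the bench under the strip's middle, y along it; bins hang on its -x side. A bin hung home has its origin at x = -57, z = 54 here, same yaw. Bare at the start; room for two bins at y = +44, -44. Left or right of the long rail.
- returns_tray: fixed open tray of bare sheet steel, 136 (x) x 206 (y) outside, rim 45 high, walls 3, inner floor 3 above its origin; room for two bins side by side (at y = +50 and -50, lips to +x). Origin: middle of the underside, on the bench, z up.
- sleeve_1: bystander: standing yellow tube 34 across, 55 high; origin under its middle. Leave it alone.
- sleeve_2: bystander: the same kind of tube. Leave it alone.
- tape_roll: bystander: roll of amber tape lying flat, 100 across, 45 high; origin under its middle. It lies beside a crate and a pile of red and yellow parts, both about 0.25 m high, that stand at the far left: keep the arm above or clear of them. Leave it alone.
- pliers: bystander: red-handled pliers lying flat, 182 long (y) x 52 x 12; origin under the middle. Leave it alone.
- bin_a_grip (a point): bin_a: middle of the grip bar of its arch handle, at (0, 0, 107) in its frame: bar 78 long (x), 18 wide (y), 14 high; free below it down to the lid at z = 78. Pinch it across y
- bin_b_grip (a point): bin_b: as bin_a_grip
- bin_c_grip (a point): bin_c: as bin_a_grip
- bin_a_hook (a point): bin_a: the lip's underside in the hook slot, at (57.5, 0, 64) in its frame; it meets the strip's top edge when hung home. Slot x = 50 to 59.5, 56 wide in y; behind it the lip's flange, down to z = 42, flared to x = 67 at the foot: lift more than 25 to clear the strip
- bin_b_hook (a point): bin_b: as bin_a_hook
- bin_c_hook (a point): bin_c: as bin_a_hook
- long_rail_edge (a point): point on long_rail: middle of the strip's top edge, 118 above the bench; axes as the rail
- short_rail_edge (a point): point on short_rail: middle of the strip's top edge, 118 above the bench; axes as the rail
- tray_floor (a point): point on the returns tray: middle of its inner floor; axes as the tray

How it is judged:
By the outcome, as a careful person would: the job done as asked, in the order asked, and still so for the second after the job is handed in, with the robot touching nothing.
It also fails if it takes over 72 s, if anything falls off the work surface, if the arm or the gripper's body presses on something with over 40 N, if the wrist force passes 120 N, or if a joint passes its speed limit or range.

### The arm

A 6-joint arm with a two-finger parallel gripper is mounted at the origin on a cart in front of the work surface, level with it; the furniture and walls round the work are solid. World frame = base frame: x ahead of the robot, y to its left, z up, the work surface at z = 0. Lengths are in mm, angles in rad, forces in N, time in s.
With the tool pointing down it reaches from about 350 to 975 mm from the base axis. Payload 7.1 kg.
Tool frame: the origin (TCP) lies at the very end of the fingers, on their centre line; the grasp point (between the pads) lies 19 mm behind it (ctrl.grasp_offset is the distance from the TCP to the grasp point, in mm); z points along the fingers, y is the line along which they close (so a half turn about z gives the same grasp; the last joint's range is limited). The gripper opens to 88 mm and grips with 3 to 60 N. Pads are 20 mm wide; open, the fingers measure 115 mm over their backs; the gripper's body (75 mm by 178 mm) begins 61 mm behind the grasp point.
Start: joints at [1.321, 0.423, 1.63, -0, 1.089, -0.019], TCP at [142.941, 608.418, 222.675] pointing down, gripper open.
Joint ranges: [-3, 3], [-0.9, 2.11], [0.09, 2.58], [-1.31, 4.45], [0.11, 2.69], [-2.54, 2.54]. Speed limits (rad/s): [2.39, 2.39, 3.01, 3.14, 3.14, 3.14].

### API

Orientations are given as a rotation vector (axis times angle).
In Python, from workcell import ctrl, viewer, ticket, models gives the robot as it stands.
- The arm moves only by the tool play_rows, never from a script. Its arguments are lists of equal length, an entry for each row: "dp": the shift along the world's x, y, z in mm, a list of three; "yaw": the turn about the world's z in degrees. In form: {"dp": [[tx, ty, tz], ...], "yaw": [yaw, ...]}. A call has 1 to 8 rows; each row shifts and turns the commanded pose from where the row before left it; what a row does not reach is not made up. A row lasts 1/12 s, in which the tool goes at most 41.7 mm and 7.16 degrees, less where a joint would pass 70% of its speed; a pose out of reach is approached as far as the arm can. A call is refused whole if a number of a shift passes 41.7 or a number of a turn 7.16, either way. A call with a gripper value outside its range is refused whole. "gripper" is the closure, from 0 (fully open) to 1 (shut), set as the call begins (left out, the last holds). The fingers move at their own pace and stop on an object; the grip force is fixed at half the most. Time passes only in rows, so rows that do not move let the fingers close. It gives the time, the measured TCP pose, the force, the opening and the grip force at its end, in the units of the state.
- ctrl.get_obs(): the state, without advancing time (a new reading comes with each control period).
- viewer.get_image(name): name is "scene" or "side" or "wrist"; returns a dict with "pixels" (384x512x3 uint8, red, green, blue), "range_z" (384x512 float32, mm along the optical axis (not along the pixel's ray), 0 where there is no reading), "fx", "fy", "cx", "cy" (pixels), "T" (4x4, takes a point from camera to world coordinates); the wrist camera has in their place "hand_eye" (4x4, takes a point from camera to tool coordinates, whose origin is the TCP and whose axes are the flange's). Camera axes: x right, y up, looking along -z (the intrinsics and any distortion apply to the point x, -y, -z); pixel columns grow to the right and rows downward; lengths in mm; the calibration is good to about 2 mm. A picture is of the moment at which its call begins: read the wrist's pose just before it.
- ticket.close_job(): hands the job in; it is judged then, once.
Trained networks look in a picture, given as the dict that the camera call returned (one of the last four; its "shot" number tells which), for a name from the list of things; names that differ only in an ending like _2 or _b are one class to them, and where a whole thing is asked for, a point or a joint stands for the part that bears it (a point fixed in the world has none). Each returns a list of dicts, best first, with "conf" (0 to 1); they miss things now and then, are a little off and sometimes report something else, mostly with a low value. They report only what shows in the picture. A call takes as long as a camera call.
- models.look_for(picture, name): "bbox" ([centre column, centre row, width, height] in pixels, round what is visible of it).
- models.landmark_of(picture, name): "location" ([column, row] in pixels: a listed point, or the origin of a listed thing).
The state is a dict: "t": time; "qpos": joint angles; "qvel": joint speeds; "joint_torque": joint torques, N m; "ee_pos": TCP position; "orientation": TCP orientation; "ft_force": force on the tool from outside, world axes, zero at the start; "moment": the same for the moment, N m; "width": finger opening in mm; "grasp_force": force on a finger pad.
Only numpy, scipy, OpenCV 4.12 (cv2) and the standard library are available. Lean on these libraries where they do the work, as an engineer would, in place of code of your own. Each camera call takes 0.05 s, during which the arm holds its last target. There are 200 camera calls.

## Working session

There is one attempt and no reset: what is moved stays moved. The work goes in short steps, Python scripts to look and compute and a tool call to move; the robot and the scene stay as the last step left them, time stands still between calls to the robot, and variables do not carry over. Pictures are saved under pics/ and viewed, at most 10 in all, crops included, and the job is handed in when it is done.

Besides the shell and the picture viewer there is one more tool, called after ">>>" as name([rows], argument=value, ...), one row to a line, values as JSON. play_rows: Moves the arm, as the interface text tells. Its arguments: {"type":"object","properties":{"dp":{"type":"array"},"yaw":{"type":"array"},"gripper":{"type":"number"}},"required":["dp","yaw"]}

```bash
mkdir -p pics
cat > h.py <<'E'
import numpy as np, cv2
from scipy.spatial.transform import Rotation as R
from workcell import ctrl, viewer, ticket, models
def snap(n):
    o=ctrl.get_obs(); p=viewer.get_image(n)
    if n=="wrist":
        T=np.eye(4); T[:3,:3]=R.from_rotvec(o["orientation"]).as_matrix(); T[:3,3]=o["ee_pos"]; p["W"]=T@np.array(p["hand_eye"])
    else: p["W"]=np.array(p["T"])
    return p
def ray(p,u,v):
    d=p["W"][:3,:3]@np.array([(u-p["cx"])/p["fx"],-(v-p["cy"])/p["fy"],-1]); return p["W"][:3,3],d
def atz(p,u,v,z):
    c,d=ray(p,u,v); return c+d*(z-c[2])/d[2]
def cloud(p):
    v,u=np.mgrid[:384,:512]; z=p["range_z"]; P=np.stack([(u-p["cx"])/p["fx"]*z,-(v-p["cy"])/p["fy"]*z,-z],-1)
    return P@p["W"][:3,:3].T+p["W"][:3,3]
E
python3 - <<'E'
from h import *
o=ctrl.get_obs(); print({k:np.round(o[k],3).tolist() for k in o})
zs={"bin_a_grip":161,"bin_a_hook":118,"long_rail_edge":118,"short_rail_edge":118,"tray_floor":3,"returns_tray":0,"tape_roll":0,"sleeve_1":0,"pliers":0}
ims=[]
for n in ("scene","side"):
    p=snap(n); print(n,[k for k in p], p["W"][:3,3].round())
    im=p["pixels"][:,:,::-1].copy()
    for k,z in zs.items():
        for r in models.landmark_of(p,k)[:4]:
            u,v=r["location"]; print(k,round(r["conf"],2),round(u),round(v),atz(p,u,v,z).round().tolist())
    cv2.imwrite(f"pics/{n}0.png",im)
E
```

```text
{'t': 0.0, 'qpos': [1.321, 0.424, 1.631, 0.0, 1.089, -0.019], 'qvel': [0.001, 0.0, 0.001, 0.0, -0.0, 0.001], 'joint_torque': [0.0, -54.461, -27.368, 0.064, 0.022, -0.0], 'ee_pos': [142.801, 607.895, 221.909], 'orientation': [-0.362, -3.12, 0.002], 'ft_force': [0.795, -0.284, 1.07], 'moment': [-0.011, 0.073, 0.003], 'grasp_force': 0.0, 'width': 88.19}
scene ['pixels', 'range_z', 'fx', 'fy', 'cx', 'cy', 'T', 'shot', 'W'] [-435. -628.  641.]
bin_a_grip 0.94 277 175 [583.0, -45.0, 161.0]
bin_a_grip 0.4 342 249 [273.0, -408.0, 161.0]
bin_a_grip 0.34 294 207 [400.0, -210.0, 161.0]
bin_a_hook 0.69 286 181 [638.0, -51.0, 118.0]
long_rail_edge 0.72 154 208 [207.0, 176.0, 118.0]
long_rail_edge 0.41 319 217 [459.0, -267.0, 118.0]
short_rail_edge 0.97 238 172 [608.0, 146.0, 118.0]
short_rail_edge 0.47 306 187 [641.0, -134.0, 118.0]
short_rail_edge 0.28 228 221 [279.0, -60.0, 118.0]
tray_floor 0.62 226 223 [420.0, 61.0, 3.0]
returns_tray 0.74 225 219 [449.0, 87.0, 0.0]
tape_roll 0.56 238 170 [867.0, 337.0, 0.0]
tape_roll 0.48 157 205 [375.0, 368.0, 0.0]
sleeve_1 0.6 342 249 [515.0, -333.0, 0.0]
sleeve_1 0.45 186 204 [450.0, 285.0, 0.0]
pliers 0.92 305 263 [379.0, -271.0, 0.0]
side ['pixels', 'range_z', 'fx', 'fy', 'cx', 'cy', 'T', 'shot', 'W'] [ 130. -608.  713.]
bin_a_grip 0.68 335 263 [497.0, -278.0, 161.0]
bin_a_grip 0.63 304 187 [584.0, -44.0, 161.0]
bin_a_hook 0.62 322 195 [645.0, -52.0, 118.0]
bin_a_hook 0.41 303 187 [619.0, 3.0, 118.0]
short_rail_edge 0.84 275 160 [620.0, 153.0, 118.0]
tray_floor 0.73 238 226 [442.0, 61.0, 3.0]
returns_tray 0.66 234 223 [439.0, 79.0, 0.0]
returns_tray 0.22 276 325 [377.0, -258.0, 0.0]
tape_roll 0.63 180 181 [372.0, 351.0, 0.0]
sleeve_1 0.95 343 329 [500.0, -338.0, 0.0]
sleeve_1 0.67 205 187 [432.0, 279.0, 0.0]
pliers 0.62 282 325 [387.0, -265.0, 0.0]
```

Run:
```python
import cv2,numpy as np
a=cv2.imread("pics/scene0.png");b=cv2.imread("pics/side0.png")
cv2.imwrite("pics/side_v.png",cv2.resize(b[110:370,130:450],None,fx=2.3,fy=2.3,interpolation=2))
```

```text
(no output)
```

View pics/side_v.png

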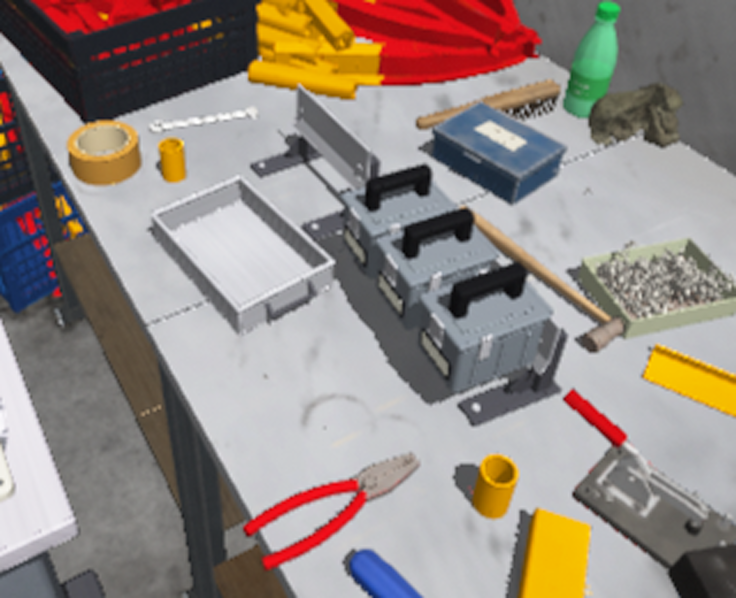

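View pics/scene0.png

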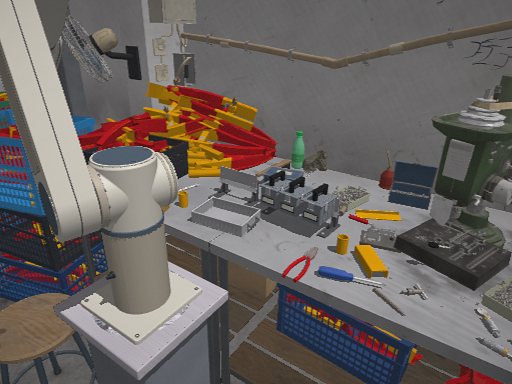

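The side view shows three bins on the long rail, with handles at crop (400,187), (438,230) and (488,288). The short rail is behind-left at (335,130) and the tray is at (240,250). Next I'll fit the geometry from depth.

Run:
```python
from h import *
p=snap("side"); C=cloud(p); ok=p["range_z"]>0
g=p["pixels"].astype(int)
def fit(Q):
    m=np.median(Q[:,:2],0); r=cv2.minAreaRect(Q[:,:2].astype(np.float32)); return m.round(),[np.round(x,1) for x in r], len(Q)
m=ok&(C[...,2]>150)&(C[...,2]<180)&(g.sum(-1)<150)&(C[...,0]>350)&(C[...,0]<750)&(abs(C[...,1])<300)
n,L,st,_=cv2.connectedComponentsWithStats(m.astype(np.uint8))
for i in range(1,n):
    if st[i,4]>30: print("handle",fit(C[L==i]),np.percentile(C[L==i][:,2],95).round(1),st[i].tolist())
vv,uu=np.mgrid[:384,:512]
# short rail strip region crop (295..380,85..185)
m=ok&(uu>255)&(uu<296)&(vv>140)&(vv<200)&(C[...,2]>80)&(C[...,2]<125)
Q=C[m]; print("short",fit(Q)); print(cv2.fitLine(Q[:,:2].astype(np.float32),cv2.DIST_HUBER,0,.01,.01).ravel().round(3), np.percentile(Q[:,2],98).round(1))
# tray rim
m=ok&(uu>190)&(uu<280)&(vv>180)&(vv<260)&(C[...,2]>38)&(C[...,2]<52)&(C[...,0]<560)
print("tray",fit(C[m]))
# bin lids
for u,v in [(304,191),(320,210),(342,235)]: print(C[v,u].round())
# long rail end crop (560,345)
m=ok&(uu>365)&(uu<378)&(vv>245)&(vv<285)&(C[...,2]>80)&(C[...,2]<125); print("longend",fit(C[m]))
```

```text
handle (array([576., -50.]), [array([580., -47.]), array([18.4, 73.2]), np.float64(85.2)], 210) 168.5 [289, 182, 28, 15, 210]
handle (array([ 570., -133.]), [array([ 572.3, -129.9]), array([18.5, 74.8]), np.float64(84.3)], 248) 168.6 [306, 201, 30, 17, 248]
handle (array([ 559., -223.]), [array([ 564. , -221.4]), array([20. , 76.7]), np.float64(83.8)], 295) 168.7 [326, 224, 33, 20, 295]
short (array([618., 139.]), [array([626.5, 156.5]), array([ 26.5, 189.7]), np.float64(1.7)], 405)
[3.00000e-03 1.00000e+00 6.18350e+02 1.48257e+02] 118.8
tray (array([438.,  56.]), [array([440.,  74.]), array([140.8, 210.5]), np.float64(6.4)], 456)
[578. -56. 160.]
[ 565. -138.  164.]
[ 557. -227.  165.]
longend (array([ 619., -265.]), [array([ 608.6, -280.9]), array([78.9, 29.7]), np.float64(48.3)], 117)
```

>>> play_rows([
  [20,0,40],
  [40,-10,0],
  [40,-10,0],
  [40,-10,0],
  [40,-10,0],
  [35,-20,0],
], yaw=[0,0,0,0,0,0])

```text
t: 1.55
ee_pos: [358.9, 548.8, 260.1]
orientation: [0.361, 3.12, 0.002]
ft_force: [0.3, 0.4, -0.5]
width: 87.8
grasp_force: 0.0
```

>>> play_rows([
  [8,-38,15],
  [8,-38,15],
  [8,-38,15],
  [8,-38,15],
  [8,-38,15],
  [8,-38,15],
  [8,-38,15],
  [8,-38,15],
], yaw=[1,1,1,1,1,1,1,1])

```text
t: 2.22
ee_pos: [420.4, 242.6, 380.8]
orientation: [0.141, 3.138, 0.0]
ft_force: [0.7, 0.9, 0.1]
width: 87.8
grasp_force: 0.0
```

>>> play_rows([
  [8,-38,5],
  [8,-38,5],
  [8,-38,5],
  [0,-20,0],
  [0,0,0],
], yaw=[0,0,0,0,0])

```text
t: 2.63
ee_pos: [444.8, 107.3, 395.5]
orientation: [0.149, 3.137, -0.001]
ft_force: [0.5, -0.3, -0.2]
width: 87.6
grasp_force: 0.0
```

Run:
```python
from h import *
p=snap("wrist"); print(p["W"].round(2)); C=cloud(p)
for k,z in {"bin_a_grip":161,"short_rail_edge":118,"long_rail_edge":118,"tray_floor":3}.items():
    for r in models.landmark_of(p,k)[:3]:
        u,v=r["location"]; print(k,round(r["conf"],2),round(u),round(v),atz(p,u,v,z).round(1).tolist(),C[int(v),int(u)].round())
cv2.imwrite("pics/w1.png",p["pixels"][:,:,::-1]); np.save("C1.npy",C)
```

```text
[[ 1.0000e-01 -9.5000e-01 -2.8000e-01  3.6744e+02]
 [ 1.0000e+00  9.0000e-02  3.0000e-02  1.1457e+02]
 [-0.0000e+00 -2.9000e-01  9.6000e-01  5.5669e+02]
 [ 0.0000e+00  0.0000e+00  0.0000e+00  1.0000e+00]]
bin_a_grip 0.73 170 258 [578.4, -43.2, 161.0] [435.  64. 430.]
short_rail_edge 0.76 297 257 [619.6, 157.4, 118.0] [620. 157. 115.]
tray_floor 0.63 242 147 [438.0, 77.8, 3.0] [436.  77.   4.]
```

View pics/w1.png

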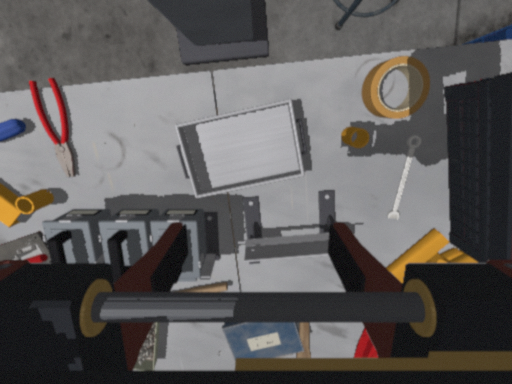

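The wrist picture shows the tray at (240,147), the short rail at (290,245) and the bins at (60–190,240). The networks agree with my depth fits. Now I'll refine the strip, tray and handles.

Run:
```python
from h import *
C=np.load("C1.npy").reshape(-1,3)
def sel(x0,x1,y0,y1,z0,z1): return C[(C[:,0]>x0)&(C[:,0]<x1)&(C[:,1]>y0)&(C[:,1]<y1)&(C[:,2]>z0)&(C[:,2]<z1)]
S=sel(595,645,40,270,85,123)
d=cv2.fitLine(S[:,:2].astype(np.float32),cv2.DIST_HUBER,0,.01,.01).ravel()
print("strip",len(S),d.round(3),"yaw",np.degrees(np.arctan2(-d[0],d[1])).round(2),S[:,1].min(),S[:,1].max(),S[:,2].max())
T=sel(340,540,-60,200,36,56); print("tray",cv2.minAreaRect(T[:,:2].astype(np.float32)),len(T),T[:,2].mean())
T=sel(380,500,0,150,-6,12); print("floor",T[:,2].mean(), cv2.minAreaRect(T[:,:2].astype(np.float32)))
for y in(-46,-131,-221):
    H=sel(520,640,y-25,y+25,150,175); print("h",len(H), len(H)>9 and cv2.minAreaRect(H[:,:2].astype(np.float32)))
```

```text
strip 917 [5.00000e-03 1.00000e+00 6.18503e+02 1.40273e+02] yaw -0.27 65.73927130018754 216.64408103445663 119.45407829950295
tray ((439.9818420410156, 76.6959457397461), (138.98394775390625, 209.00315856933594), 6.639843463897705) 1263 43.70844679237184
floor 2.4153754334214357 ((439.96905517578125, 75.0088119506836), (149.9414825439453, 119.91769409179688), 89.98434448242188)
h 19 ((616.1875, -38.32976531982422), (2.9478347301483154, 10.16989517211914), 57.21970748901367)
h 593 ((572.2037353515625, -125.6065444946289), (18.750221252441406, 73.34373474121094), 85.1495590209961)
h 419 ((549.546630859375, -214.58157348632812), (18.39447593688965, 44.26565170288086), 84.21160888671875)
```

>>> play_rows([
  [-8,-38,0],
  [-8,-38,0],
  [-8,-38,0],
  [-8,-38,0],
  [-8,-38,0],
  [-8,-20,0],
  [0,0,0],
  [0,0,0],
], yaw=[0,0,0,0,0,0,0,0])

```text
t: 3.55
ee_pos: [396.7, -99.4, 394.9]
orientation: [-0.145, -3.138, -0.001]
ft_force: [0.6, 0.3, 0.3]
width: 87.8
grasp_force: 0.0
```

Run:
```python
from h import *
print(ctrl.get_obs()["orientation"])
p=snap("wrist"); C=cloud(p); g=p["pixels"].sum(-1)
for r in models.landmark_of(p,"bin_a_grip")[:4]:
    u,v=r["location"]; print(round(r["conf"],2),round(u),round(v),atz(p,u,v,161).round(1).tolist())
for y in(-45,-130,-219):
    m=(C[...,2]>158)&(C[...,2]<178)&(abs(C[...,1]-y)<30)&(C[...,0]>520)&(C[...,0]<640); H=C[m]
    print("h",len(H), len(H)>9 and cv2.minAreaRect(H[:,:2].astype(np.float32)))
    # image-based: dark pixels projected at top z=168
cv2.imwrite("pics/w2.png",p["pixels"][:,:,::-1])
```

```text
[-1.45035129e-01 -3.13823037e+00 -7.60722390e-04]
0.74 303 276 [580.2, -45.0, 161.0]
h 438 ((574.8311157226562, -42.95984649658203), (18.257884979248047, 63.15201950073242), 84.74637603759766)
h 419 ((566.5499877929688, -126.49449920654297), (17.26786231994629, 62.6642951965332), 84.58868408203125)
h 448 ((559.9300537109375, -216.5787353515625), (18.229888916015625, 65.44583129882812), 84.53473663330078)
```

View pics/w2.png

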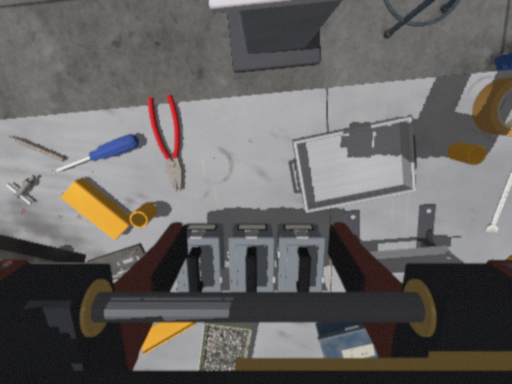

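The wrist view shows the three handles at (205,265), (252,268) and (300,268), at yaw −5.3° like the tool. I'll go to the first bin, at +y.

>>> play_rows([
  [31,9,-22],
  [31,9,-22],
  [31,9,-22],
  [31,9,-22],
  [31,10,-22],
  [28,10,-22],
  [0,0,-20],
  [0,0,0],
], yaw=[0,0,0,0,0,0,0,0])

```text
t: 4.32
ee_pos: [578.4, -40.5, 238.0]
orientation: [-0.137, -3.131, -0.001]
ft_force: [-1.4, 0.1, -0.0]
width: 87.7
grasp_force: 0.0
```

>>> play_rows([
  [0,0,-25],
  [0,0,-25],
  [0,0,-25],
  [0,0,-20],
  [0,0,-6],
  [0,0,0],
], yaw=[0,0,0,0,0,0])

```text
t: 4.82
ee_pos: [578.6, -42.6, 141.3]
orientation: [-0.141, -3.136, -0.0]
ft_force: [-1.1, -0.8, 0.4]
width: 88.1
grasp_force: 0.0
```

>>> play_rows([
  [0,0,0],
  [0,0,0],
  [0,0,0],
  [0,0,0],
  [0,0,0],
  [0,0,0],
  [0,0,0],
  [0,0,0],
], yaw=[0,0,0,0,0,0,0,0], gripper=1.0)

```text
t: 5.48
ee_pos: [579.6, -43.7, 142.0]
orientation: [0.143, 3.138, -0.0]
ft_force: [-0.1, 0.5, -0.6]
width: 37.9
grasp_force: 0.0
```

>>> play_rows([
  [0,0,0],
  [0,0,0],
  [0,0,0],
  [0,0,0],
  [0,0,0],
  [0,0,0],
], yaw=[0,0,0,0,0,0])

```text
t: 5.98
ee_pos: [579.6, -43.1, 141.9]
orientation: [0.143, 3.138, 0.001]
ft_force: [-0.2, 4.1, 0.4]
width: 17.8
grasp_force: 30.0
```

>>> play_rows([
  [0,0,10],
  [0,0,15],
  [0,0,20],
  [0,0,20],
  [0,0,20],
  [0,0,5],
  [0,0,0],
  [0,0,0],
], yaw=[0,0,0,0,0,0,0,0])

```text
t: 6.65
ee_pos: [578.6, -43.7, 230.7]
orientation: [-0.143, -3.136, 0.0]
ft_force: [-0.7, -0.8, -7.9]
width: 17.3
grasp_force: 30.0
```

Run:
```python
from h import *
f=[]
for i in range(3): f.append(ctrl.get_obs()["ft_force"]); p=snap("side")
o=ctrl.get_obs(); print(np.round(f,2),o["ee_pos"],o["orientation"],o["width"],o["grasp_force"],o["moment"])
```

```text
[[-0.71 -0.83 -7.92]
 [-0.85 -0.21 -6.7 ]
 [ 0.57  0.55 -7.44]] [578.42116091 -43.57884975 230.10941169] [-1.43065347e-01 -3.13507629e+00 -2.04034028e-05] 17.884128198012313 29.994750022888184 [ 0.00704398 -0.01771622 -0.00765702]
```

Weight is about 7.4 N, so this bin is full and goes on the short rail. I'll check the grip offset with the same camera that measures the rail.

```bash
cat >> h.py <<'E'
def held(p):
    o=ctrl.get_obs(); C=cloud(p).reshape(-1,3); M=R.from_rotvec(o["orientation"]).as_matrix(); y=M[:,1]; a=np.arctan2(-y[0],y[1])
    if abs(a)>1.6: a-=np.pi*np.sign(a)
    e=np.array(o["ee_pos"]); D=C-e; D[:,2]-=19-107; c,s=np.cos(a),np.sin(a)   # bin frame
    B=np.c_[D[:,0]*c+D[:,1]*s,-D[:,0]*s+D[:,1]*c,D[:,2]]
    def q(m): return B[m]
    Fr=q((B[:,2]>20)&(B[:,2]<60)&(abs(B[:,1])<30)&(B[:,0]>-65)&(B[:,0]<-35))
    Sd=q((B[:,2]>20)&(B[:,2]<60)&(abs(B[:,0])<40)&(B[:,1]>-50)&(B[:,1]<-25))
    Ld=q((B[:,2]>68)&(B[:,2]<88)&(abs(B[:,0])<40)&(abs(B[:,1])<30))
    print("yaw",np.degrees(a).round(2),"front x",len(Fr),np.median(Fr[:,0]).round(1),"side y",len(Sd),np.median(Sd[:,1]).round(1),"lid z",len(Ld),np.median(Ld[:,2]).round(1))
    return B
E
python3 - <<'E'
from h import *
p=snap("side"); B=held(p); C=cloud(p).reshape(-1,3)
def sel(x0,x1,y0,y1,z0,z1): return C[(C[:,0]>x0)&(C[:,0]<x1)&(C[:,1]>y0)&(C[:,1]<y1)&(C[:,2]>z0)&(C[:,2]<z1)]
for y in(90,120,150,180,220):
    S=sel(595,645,y-15,y+15,80,112); print(y,len(S),np.median(S[:,0]) if len(S) else 0)
S=sel(595,645,30,300,95,112); print(S[:,1].min(),S[:,1].max())
for n in ["bin_a_hook","short_rail_edge"]:
  for r in models.landmark_of(p,n)[:3]: u,v=r["location"]; print(n,round(r["conf"],2),u,v,atz(p,u,v,118).round(1))
E
```

```text
yaw -5.22 front x 149 -47.9 side y 348 -38.6 lid z 318 77.7
90 0 0
120 25 617.9697096055322
150 47 618.6604289725913
180 43 618.3189741080446
220 40 618.735290398359
115.46803302464014 249.61575057603295
short_rail_edge 0.62 271.0 157.5 [618.8 172.9 118. ]
```

>>> play_rows([
  [0,20,5],
  [-3,32,0],
  [-3,35,0],
  [-3,35,0],
  [-3,35,0],
  [-3,35,0],
  [-2,33,0],
  [0,20,0],
], yaw=[0,1,1,1,1,1,0,0])

```text
t: 7.62
ee_pos: [561.8, 204.6, 236.6]
orientation: [-0.004, -3.141, -0.001]
ft_force: [0.4, 0.9, -6.2]
width: 17.8
grasp_force: 30.0
```

>>> play_rows([
  [0,0,-10],
  [0,0,-10],
  [0,0,0],
  [0,0,0],
  [0,0,0],
], yaw=[0,0,0,0,0])

```text
t: 8.03
ee_pos: [562.6, 200.3, 216.7]
orientation: [-0.008, -3.141, 0.001]
ft_force: [0.7, 0.0, -7.0]
width: 17.7
grasp_force: 30.0
```

Run:
```python
from h import *
p=snap("side"); B=held(p); print(ctrl.get_obs()["ee_pos"]); C=cloud(p).reshape(-1,3)
def sel(x0,x1,y0,y1,z0,z1): return C[(C[:,0]>x0)&(C[:,0]<x1)&(C[:,1]>y0)&(C[:,1]<y1)&(C[:,2]>z0)&(C[:,2]<z1)]
for y in(90,120,150,180,220):
    S=sel(595,645,y-15,y+15,80,112); print(y,len(S),np.median(S[:,0]) if len(S) else 0)
cv2.imwrite("pics/s3.png",cv2.resize(p["pixels"][100:250,200:370,::-1],None,fx=4,fy=4,interpolation=2))
```

```text
yaw -0.3 front x 96 -47.6 side y 280 -38.7 lid z 213 77.1
[562.91097378 200.4476662  217.04506288]
90 60 618.0636816806207
120 46 618.1606118906558
150 47 618.0396643917852
180 39 618.1760203594112
220 7 619.0958014075061
```

View pics/s3.png

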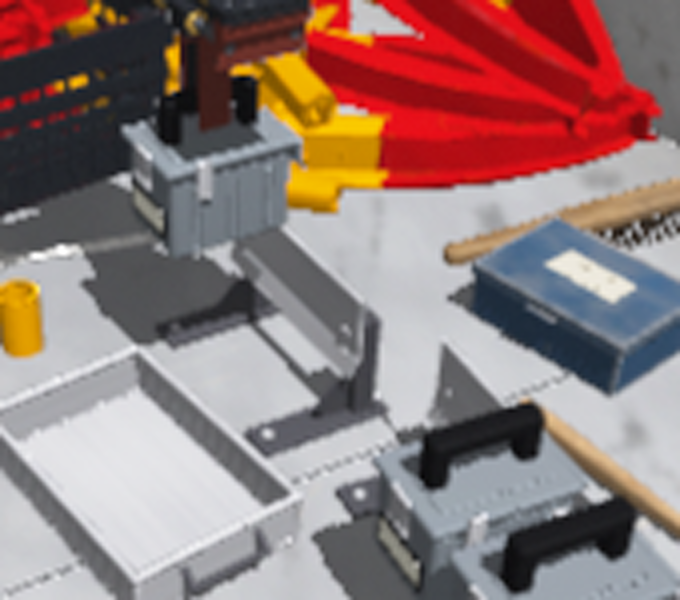

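The bin is held upright above the rail's far half. Next step is x −2 and then lower.

>>> play_rows([
  [-2,1.5,-10],
  [0,0,-15],
  [0,0,-10],
  [0,0,-5],
  [0,0,-5],
  [0,0,0],
], yaw=[0,0,0,0,0,0])

```text
t: 8.58
ee_pos: [560.1, 202.6, 170.9]
orientation: [-0.006, -3.14, 0.001]
ft_force: [-0.3, 0.1, -7.5]
width: 18.0
grasp_force: 30.0
```

>>> play_rows([
  [0,0,-5],
  [0,0,-5],
  [0,0,-5],
  [0,0,-5],
  [0,0,-3],
  [0,0,0],
], yaw=[0,0,0,0,0,0])

```text
t: 9.08
ee_pos: [560.0, 202.8, 148.0]
orientation: [-0.006, -3.14, 0.001]
ft_force: [0.2, -0.2, -7.8]
width: 17.6
grasp_force: 30.0
```

>>> play_rows([
  [0,0,-2],
  [0,0,-2],
  [0,0,-1],
  [0,0,0],
  [0,0,0],
], yaw=[0,0,0,0,0])

```text
t: 9.5
ee_pos: [560.3, 202.9, 143.9]
orientation: [-0.006, -3.141, 0.0]
ft_force: [-1.9, 0.0, -5.7]
width: 17.8
grasp_force: 30.0
```

>>> play_rows([
  [0,0,-1],
  [0,0,-1],
  [0,0,-1],
  [0,0,0],
  [0,0,0],
], yaw=[0,0,0,0,0])

```text
t: 9.92
ee_pos: [560.2, 203.1, 142.8]
orientation: [-0.006, -3.141, -0.0]
ft_force: [-9.0, -0.3, 13.1]
width: 17.7
grasp_force: 30.0
```

>>> play_rows([
  [0,0,0],
  [0,0,0],
  [0,0,0],
  [0,0,0],
  [0,0,0],
  [0,0,0],
  [0,0,0],
  [0,0,0],
], yaw=[0,0,0,0,0,0,0,0], gripper=0.45)

```text
t: 10.58
ee_pos: [560.6, 202.9, 140.8]
orientation: [-0.006, -3.142, 0.0]
ft_force: [-0.5, 0.5, 0.1]
width: 48.2
grasp_force: 0.0
```

>>> play_rows([
  [0,0,20],
  [0,0,30],
  [0,0,35],
  [0,0,15],
  [4,-40,0],
  [0,-41,0],
  [0,-41,0],
  [0,-41,0],
], yaw=[0,0,0,0,-1,-1,-1,-2])

```text
t: 11.25
ee_pos: [564.3, 38.5, 241.2]
orientation: [0.143, 3.138, -0.0]
ft_force: [0.7, -0.2, 0.2]
width: 48.3
grasp_force: 0.0
```

Run:
```python
from h import *
print(ctrl.get_obs()["ee_pos"],ctrl.get_obs()["orientation"],ctrl.get_obs()["width"])
p=snap("side"); C=cloud(p); g=p["pixels"].astype(int).sum(-1)
def sel(x0,x1,y0,y1,z0,z1): m=(C[...,0]>x0)&(C[...,0]<x1)&(C[...,1]>y0)&(C[...,1]<y1)&(C[...,2]>z0)&(C[...,2]<z1); return C[m]
for nm,x0,x1,y0,y1 in [("hung",500,620,150,260),("b",510,640,-168,-85),("c",510,640,-260,-172)]:
    L=sel(x0,x1,y0,y1,120,140); H=sel(x0,x1,y0,y1,155,180)
    print(nm,"lid",np.median(L[:,2]).round(1),"h top",np.percentile(H[:,2],90).round(1) if len(H) else 0,[np.round(t,1) for t in cv2.minAreaRect(H[:,:2].astype(np.float32))] if len(H)>5 else 0)
    A=np.c_[L[:,:2],np.ones(len(L))]; print("  lid tilt dz/dx,dz/dy",np.linalg.lstsq(A,L[:,2],rcond=None)[0][:2].round(3))
cv2.imwrite("pics/s4.png",cv2.resize(p["pixels"][110:230,200:350,::-1],None,fx=4,fy=4,interpolation=2))
```

```text
[564.34730387  38.53601241 241.1660116 ] [ 1.42593753e-01  3.13782418e+00 -5.46946035e-05] 48.260784497047695
hung lid 130.9 h top 167.9 [array([561.8, 199.6]), array([77.7, 21.8]), np.float64(0.4)]
  lid tilt dz/dx,dz/dy [0.024 0.06 ]
b lid 130.7 h top 167.9 [array([ 573.4, -129.5]), array([19.7, 77.1]), np.float64(85.3)]
  lid tilt dz/dx,dz/dy [0.001 0.014]
c lid 130.9 h top 168.0 [array([ 564.9, -220. ]), array([19.2, 77. ]), np.float64(84.2)]
  lid tilt dz/dx,dz/dy [0.001 0.011]
```

View pics/s4.png

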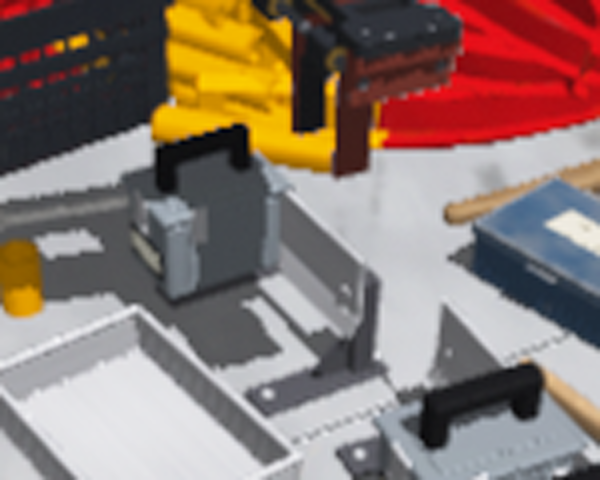

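The hung bin's lid (130.9) and handle top (167.9) match the bins still hanging home, so it is seated. On to the second bin.

>>> play_rows([
  [2,-40,0],
  [2,-40,0],
  [2,-40,0],
  [2,-40,0],
  [0,-6,-25],
  [0,0,-25],
  [0,0,-25],
  [0,0,-18],
], yaw=[0,0,0,0,0,0,0,0])

```text
t: 11.97
ee_pos: [571.7, -126.3, 145.9]
orientation: [-0.145, -3.137, -0.001]
ft_force: [0.2, -0.3, 0.1]
width: 48.1
grasp_force: 0.0
```

>>> play_rows([
  [0,0,-6],
  [0,0,0],
  [0,0,0],
], yaw=[0,0,0])

```text
t: 12.22
ee_pos: [573.0, -126.0, 142.4]
orientation: [0.143, 3.138, -0.0]
ft_force: [-0.9, -0.2, 0.3]
width: 48.1
grasp_force: 0.0
```

>>> play_rows([
  [0,0,0],
  [0,0,0],
  [0,0,0],
  [0,0,0],
  [0,0,0],
  [0,0,0],
  [0,0,0],
  [0,0,0],
], yaw=[0,0,0,0,0,0,0,0], gripper=1.0)

```text
t: 12.88
ee_pos: [572.8, -126.2, 142.4]
orientation: [0.143, 3.138, -0.0]
ft_force: [-1.4, -0.8, 5.3]
width: 17.8
grasp_force: 30.0
```

>>> play_rows([
  [0,0,10],
  [0,0,15],
  [0,0,20],
  [0,0,20],
  [0,0,20],
  [0,0,5],
  [0,0,0],
  [0,0,0],
], yaw=[0,0,0,0,0,0,0,0])

```text
t: 13.55
ee_pos: [571.6, -125.8, 230.5]
orientation: [-0.143, -3.136, -0.001]
ft_force: [-0.3, -0.3, -7.4]
width: 17.9
grasp_force: 30.0
```

Run:
```python
from h import *
f=[]
for i in range(3): f.append(ctrl.get_obs()["ft_force"]); p=snap("side")
o=ctrl.get_obs(); print(np.round(f,2),o["ee_pos"],o["width"],o["grasp_force"]); held(p)
```

```text
[[-0.26 -0.31 -7.44]
 [ 0.22  0.04 -7.44]
 [-0.27  0.73 -7.7 ]] [ 571.42022656 -125.79278717  230.02729567] 18.102853594435647 29.99740093946457
yaw -5.22 front x 185 -48.7 side y 361 -38.3 lid z 376 77.2
```

That one is full as well (about 7.5 N). It goes on the short rail at the near slot.

>>> play_rows([
  [0,20,5],
  [-2,32,0],
  [-2,35,0],
  [-2,35,0],
  [-2,35,0],
  [-2,35,0],
  [-1,30,0],
  [0,18,0],
], yaw=[0,1,1,1,1,1,0,0])

```text
t: 14.37
ee_pos: [560.4, 116.9, 235.7]
orientation: [-0.004, -3.139, -0.001]
ft_force: [0.8, -0.4, -6.8]
width: 17.9
grasp_force: 30.0
```

>>> play_rows([
  [0,0,-15],
  [0,0,-15],
  [0,0,-15],
  [0,0,0],
  [0,0,0],
  [0,0,0],
], yaw=[0,0,0,0,0,0])

```text
t: 14.87
ee_pos: [561.8, 113.9, 192.1]
orientation: [-0.006, -3.142, -0.0]
ft_force: [0.9, 0.7, -7.3]
width: 17.9
grasp_force: 30.0
```

Run:
```python
from h import *
p=snap("side"); B=held(p); print(ctrl.get_obs()["ee_pos"]); C=cloud(p).reshape(-1,3)
def sel(x0,x1,y0,y1,z0,z1): return C[(C[:,0]>x0)&(C[:,0]<x1)&(C[:,1]>y0)&(C[:,1]<y1)&(C[:,2]>z0)&(C[:,2]<z1)]
for y in(75,100,120,150):
    S=sel(595,645,y-15,y+15,80,112); print(y,len(S),np.median(S[:,0]) if len(S) else 0)
```

```text
yaw -0.24 front x 114 -49.0 side y 275 -38.6 lid z 243 76.6
[562.19529972 113.89584831 192.5662158 ]
75 85 618.4232022463276
100 7 617.7027232403825
120 0 0
150 0 0
```

>>> play_rows([
  [-1,0,-12],
  [0,0,-10],
  [0,0,-6],
  [0,0,-6],
  [0,0,-5],
  [0,0,-3],
  [0,0,0],
  [0,0,0],
], yaw=[0,0,0,0,0,0,0,0])

```text
t: 15.58
ee_pos: [560.6, 113.9, 149.8]
orientation: [-0.006, -3.141, 0.0]
ft_force: [-0.3, 0.6, -7.5]
width: 17.8
grasp_force: 30.0
```

>>> play_rows([
  [0,0,-3],
  [0,0,-2],
  [0,0,-1],
  [0,0,0],
  [0,0,0],
], yaw=[0,0,0,0,0])

```text
t: 16.0
ee_pos: [560.4, 113.9, 143.9]
orientation: [-0.006, -3.141, 0.0]
ft_force: [-1.1, 0.3, -8.7]
width: 17.8
grasp_force: 30.0
```

>>> play_rows([
  [0,0,-1],
  [0,0,-1],
  [0,0,0],
  [0,0,0],
], yaw=[0,0,0,0])

```text
t: 16.33
ee_pos: [560.4, 114.0, 143.3]
orientation: [-0.006, -3.142, -0.0]
ft_force: [-5.6, -0.4, 5.5]
width: 18.0
grasp_force: 30.0
```

>>> play_rows([
  [0,0,0],
  [0,0,0],
  [0,0,0],
  [0,0,0],
  [0,0,0],
  [0,0,0],
  [0,0,0],
  [0,0,0],
], yaw=[0,0,0,0,0,0,0,0], gripper=0.45)

```text
t: 17.0
ee_pos: [560.6, 113.9, 141.9]
orientation: [-0.006, -3.142, 0.0]
ft_force: [0.1, -0.3, -0.3]
width: 48.3
grasp_force: 0.0
```

>>> play_rows([
  [0,0,20],
  [0,0,30],
  [0,0,35],
  [0,0,15],
  [0,-40,0],
  [0,-41,0],
  [0,-41,0],
  [0,-41,0],
], yaw=[0,0,0,0,-1,-1,-1,-2])

```text
t: 17.67
ee_pos: [560.4, -50.4, 242.2]
orientation: [0.142, 3.138, -0.0]
ft_force: [0.9, -0.9, 0.7]
width: 48.4
grasp_force: 0.0
```

Run:
```python
from h import *
print(ctrl.get_obs()["ee_pos"],ctrl.get_obs()["orientation"],ctrl.get_obs()["width"])
p=snap("side"); C=cloud(p)
def sel(x0,x1,y0,y1,z0,z1): m=(C[...,0]>x0)&(C[...,0]<x1)&(C[...,1]>y0)&(C[...,1]<y1)&(C[...,2]>z0)&(C[...,2]<z1); return C[m]
for nm,x0,x1,y0,y1 in [("far",500,620,158,260),("near",500,620,70,155),("c",510,640,-260,-172)]:
    L=sel(x0,x1,y0,y1,120,140); H=sel(x0,x1,y0,y1,155,180)
    print(nm,"lid",np.median(L[:,2]).round(1),"h top",np.percentile(H[:,2],90).round(1) if len(H) else 0,[np.round(t,1) for t in cv2.minAreaRect(H[:,:2].astype(np.float32))] if len(H)>5 else 0)
```

```text
[560.35119826 -50.42112661 242.22056167] [ 1.42475671e-01  3.13780051e+00 -7.72144619e-05] 48.413739304918714
far lid 131.0 h top 168.0 [array([560.6, 199. ]), array([19.1, 75.9]), np.float64(89.3)]
near lid 130.7 h top 168.0 [array([560.5, 110.3]), array([77.1, 21.1]), np.float64(1.1)]
c lid 131.0 h top 168.2 [array([ 565.6, -220.3]), array([18.8, 77.2]), np.float64(85.0)]
```

Both hung bins are at home height. On to the third bin.

>>> play_rows([
  [1,-40,0],
  [1,-40,0],
  [1,-40,0],
  [0.5,-40,0],
  [0,-6,-25],
  [0,0,-25],
  [0,0,-25],
  [0,0,-18],
], yaw=[0,0,0,0,0,0,0,0])

```text
t: 18.38
ee_pos: [563.1, -215.1, 146.8]
orientation: [-0.145, -3.136, -0.001]
ft_force: [0.2, 0.3, -0.3]
width: 48.2
grasp_force: 0.0
```

>>> play_rows([
  [0,0,-7],
  [0,0,0],
  [0,0,0],
], yaw=[0,0,0])

```text
t: 18.63
ee_pos: [564.4, -215.0, 142.3]
orientation: [0.143, 3.138, -0.0]
ft_force: [0.5, 0.6, -0.7]
width: 48.3
grasp_force: 0.0
```

>>> play_rows([
  [0,0,0],
  [0,0,0],
  [0,0,0],
  [0,0,0],
  [0,0,0],
  [0,0,0],
  [0,0,0],
  [0,0,0],
], yaw=[0,0,0,0,0,0,0,0], gripper=1.0)

```text
t: 19.3
ee_pos: [564.4, -215.9, 142.7]
orientation: [0.143, 3.137, -0.002]
ft_force: [-2.0, -3.6, 7.1]
width: 18.1
grasp_force: 30.0
```

>>> play_rows([
  [0,0,10],
  [0,0,15],
  [0,0,20],
  [0,0,20],
  [0,0,20],
  [0,0,5],
  [0,0,0],
  [0,0,0],
], yaw=[0,0,0,0,0,0,0,0])

```text
t: 19.97
ee_pos: [563.5, -214.6, 231.1]
orientation: [-0.143, -3.137, -0.001]
ft_force: [-1.4, 0.2, -2.4]
width: 17.9
grasp_force: 30.0
```

Run:
```python
from h import *
f=[]
for i in range(3): f.append(ctrl.get_obs()["ft_force"]); p=snap("side")
o=ctrl.get_obs(); print(np.round(f,2),o["ee_pos"],o["width"],o["grasp_force"]); held(p)
```

```text
[[-1.37  0.21 -2.37]
 [-0.14 -0.1  -1.92]
 [ 0.98  0.61 -1.81]] [ 563.20502315 -214.62339044  230.27818847] 17.766967989847902 29.97494012117386
yaw -5.22 front x 238 -48.7 side y 389 -38.3 lid z 456 77.3
```

About 2 N, so this one is empty. It goes in the tray at local y −50.

>>> play_rows([
  [-8,15,4],
  [-16,30,0],
  [-18,34,0],
  [-20,38,0],
  [-20,38,0],
  [-18,34,0],
  [-16,30,0],
  [-10,22,0],
], yaw=[1.4,1.4,1.5,1.5,1.5,1.5,1.5,1.4])

```text
t: 20.78
ee_pos: [436.6, 25.6, 234.9]
orientation: [0.18, -3.134, -0.001]
ft_force: [-0.2, -0.4, -1.6]
width: 18.1
grasp_force: 30.0
```

>>> play_rows([
  [0,0,-20],
  [0,0,-25],
  [0,0,-25],
  [0,0,0],
  [0,0,0],
  [0,0,0],
], yaw=[0,0,0,0,0,0])

```text
t: 21.28
ee_pos: [439.7, 23.6, 166.4]
orientation: [0.177, -3.137, -0.0]
ft_force: [0.6, 0.6, -1.6]
width: 17.8
grasp_force: 30.0
```

Run:
```python
from h import *
p=snap("side"); B=held(p); print(ctrl.get_obs()["ee_pos"]); C=cloud(p).reshape(-1,3)
T=C[(C[:,0]>345)&(C[:,0]<530)&(C[:,1]>-50)&(C[:,1]<200)&(C[:,2]>38)&(C[:,2]<52)]
print(cv2.minAreaRect(T[:,:2].astype(np.float32)))
cv2.imwrite("pics/s5.png",cv2.resize(p["pixels"][140:270,170:310,::-1],None,fx=4,fy=4,interpolation=2))
```

```text
yaw 6.46 front x 129 -49.3 side y 303 -38.4 lid z 300 76.9
[440.12203973  23.54832337 166.89589314]
((439.11700439453125, 73.714111328125), (138.47860717773438, 210.44009399414062), 6.76924467086792)
```

View pics/s5.png

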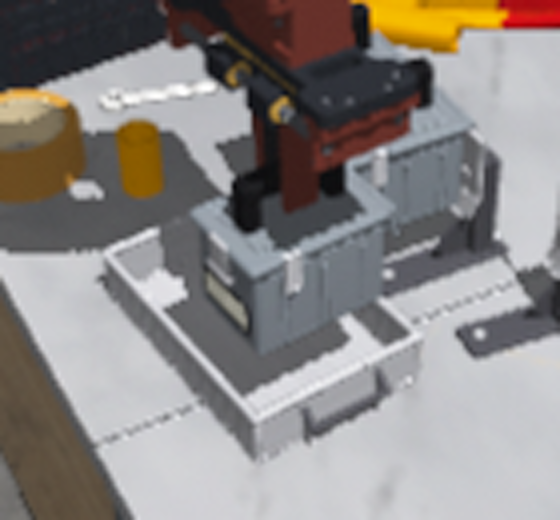

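The bin is upright above the tray's near half. I'll shift by (−3.5, +2.5) and lower.

>>> play_rows([
  [-3.5,2.5,-5],
  [0,0,-15],
  [0,0,-20],
  [0,0,-15],
  [0,0,-10],
  [0,0,-6],
  [0,0,0],
  [0,0,0],
], yaw=[0,0,0,0,0,0,0,0])

```text
t: 22.0
ee_pos: [436.1, 26.2, 95.4]
orientation: [-0.177, 3.136, 0.0]
ft_force: [0.6, 0.6, -2.2]
width: 17.7
grasp_force: 30.0
```

>>> play_rows([
  [0,0,-2],
  [0,0,-1],
  [0,0,0],
  [0,0,0],
], yaw=[0,0,0,0])

```text
t: 22.33
ee_pos: [436.0, 26.2, 92.3]
orientation: [-0.177, 3.136, -0.0]
ft_force: [0.2, 0.4, -2.9]
width: 18.0
grasp_force: 30.0
```

>>> play_rows([
  [0,0,-1],
  [0,0,-0.5],
  [0,0,0],
  [0,0,0],
], yaw=[0,0,0,0])

```text
t: 22.67
ee_pos: [436.5, 26.2, 92.0]
orientation: [-0.177, 3.135, 0.0]
ft_force: [-4.1, -0.6, 19.9]
width: 18.0
grasp_force: 30.0
```

Contact with the tray floor. Release, retreat and check.

>>> play_rows([
  [0,0,0],
  [0,0,0],
  [0,0,0],
  [0,0,0],
  [0,0,0],
  [0,0,0],
  [0,0,0],
  [0,0,0],
], yaw=[0,0,0,0,0,0,0,0], gripper=0.45)

```text
t: 23.33
ee_pos: [435.7, 26.2, 90.3]
orientation: [0.177, -3.136, 0.0]
ft_force: [0.2, 1.0, -0.1]
width: 48.5
grasp_force: 0.0
```

>>> play_rows([
  [0,0,20],
  [0,0,30],
  [0,0,40],
  [0,0,40],
  [0,0,40],
  [-20,0,40],
  [-30,0,20],
  [0,0,0],
], yaw=[0,0,0,0,0,0,0,0])

```text
t: 24.0
ee_pos: [385.6, 26.2, 321.8]
orientation: [-0.177, 3.13, -0.0]
ft_force: [0.8, -0.5, -0.2]
width: 48.1
grasp_force: 0.0
```

Run:
```python
from h import *
p=snap("side"); C=cloud(p)
def sel(x0,x1,y0,y1,z0,z1): m=(C[...,0]>x0)&(C[...,0]<x1)&(C[...,1]>y0)&(C[...,1]<y1)&(C[...,2]>z0)&(C[...,2]<z1); return C[m]
L=sel(370,500,-20,70,70,90);H=sel(370,500,-20,70,108,130)
print("lid",np.median(L[:,2]),"htop",np.percentile(H[:,2],90),cv2.minAreaRect(H[:,:2].astype(np.float32)),"expected",81,117)
cv2.imwrite("pics/s6.png",cv2.resize(p["pixels"][120:270,150:400,::-1],None,fx=3,fy=3,interpolation=2))
```

```text
lid 80.23233234254297 htop 117.61731084133032 ((437.3313293457031, 22.4781494140625), (76.40318298339844, 19.70578956604004), 6.016880989074707) expected 81 117
```

View pics/s6.png

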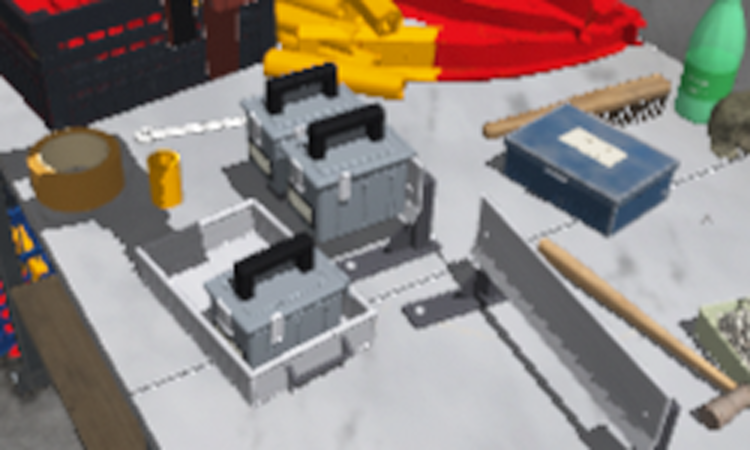

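The picture shows two bins hung home on the short rail (300,130 and 350,170), the empty bin flat in the tray (280,300), and the long rail bare. The bystanders in view, the tape roll and a sleeve, haven't moved.

```bash
python3 -c "
from workcell import ticket; print(ticket.close_job())"
```

```text
the job is handed in; nothing more can be done
None
```

The job is handed in: two full bins (about 7.5 N each) hang on the short rail at home height, the empty one (about 2 N) stands upright on the tray floor, and the long rail is bare, after 24 s of the 72 s allowed.

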